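Read an orange-capped vial in a bench photometer, holding its light gate open

ROBOT

A 6-joint arm with a two-finger parallel gripper is mounted at the origin on the work surface. World frame = base frame: x ahead of the robot, y to its left, z up, the work surface at z = 0. Lengths are in m, angles in rad, forces in N, time in s.
With the tool pointing down it reaches from about 0.375 to 0.9 m from the base axis. Payload 3.1 kg.
Tool frame: the origin (TCP) lies at the very end of the fingers, on their centre line; the grasp point (between the pads) lies 19 mm behind it; z points along the fingers, y is the direction in which the jaws open and shut (so a half turn about z gives the same grasp; the last joint's range is limited). The gripper opens to 87 mm and grips with 3 to 60 N. Pads are 19 mm wide; open, the fingers measure 117 mm over their backs; the gripper's body (75 mm by 190 mm) begins 51 mm behind the grasp point.
Start: joints at [-1.498, 0.527, 1.433, -0, 1.181, -0.178], TCP at [0.156, -0.605, 0.223] pointing down, gripper open.
Joint ranges: [-3.08, 3.08], [-0.75, 2.2], [0.22, 2.44], [-1.43, 4.57], [0, 2.65], [-2.85, 2.85]. Speed limits (rad/s): [2.79, 2.79, 3.14, 3.14, 3.14, 3.14].

INTERFACE

Orientations are given as a unit quaternion [x, y, z, w].
In Python, from rig import robot gives the robot as it stands.
- The arm moves only by the tool arm_command, never from a script. Its argument "targets" is a list of rows, each a list of 5 numbers: the shift along the tool's x, y, z in cm, then the turn about the tool's z in rad, then the finger opening in cm, from 0 to 8.7. In form: [[dx, dy, dz, spin, hand], ...]. A call has 1 to 5 rows; each row is the pose to reach, as a shift and turn from the pose commanded when the call began, along the tool's axes at that moment; what a row does not reach only later rows make up. A row lasts 1/8 s, in which the tool goes at most 62.5 mm and 10.7 degrees, less where a joint would pass 70% of its speed; a pose out of reach is approached as far as the arm can. A call with a gripper value outside its range is refused whole. The fingers move at their own pace and stop on an object; "newtons" is the grip in N (left out, the last holds). Time passes only in rows, so rows that repeat a pose let the fingers close. It gives the time, the measured TCP pose, the force and the opening at its end, in the units of the state.
- robot.get_obs(): the state, without advancing time (a new reading comes with each control period).
- robot.camera(name): name is "scene" or "top" or "wrist"; returns (picture, depth): 420x560x3 uint8, red, green, blue; 420x560 float32, m along the optical axis (not along the pixel's ray), 0 where there is no reading.
- robot.camera_model(name): a dict with "mtx" (3x3 intrinsics, pixels), "extrinsics" (4x4, takes a point from world to camera coordinates). Camera axes: x right, y up, looking along -z (the intrinsics and any distortion apply to the point x, -y, -z); pixel columns grow to the right and rows downward; lengths in m; the calibration is good to about 2 mm. A picture is of the moment at which its call begins: read the wrist's pose just before it. camera_model takes no time and is no camera call; for the wrist camera it gives the pose at the moment of the call.
- robot.hand_in(): hands the job in, once; it reports no verdict.
The state is a dict: "time": time; "q": joint angles; "joint_velocities": joint speeds; "joint_torque": joint torques, N m; "position": TCP position; "tool_rot": TCP orientation; "ft_force": force on the tool from outside, world axes, zero at the start; "moment": the same for the moment, N m; "grip_width": finger opening in m.
Only numpy, scipy, OpenCV 4.12 (cv2) and the standard library are available. Lean on these libraries where they do the work, as an engineer would, in place of code of your own. Each camera call takes 0.05 s, during which the arm holds its last target.

TASK

Lift the orange-capped vial out of the grey basket and, keeping it upright, lower it (do not drop it) into the round well of the photometer until it stands on the bottom, then let go of it. Only then pull the blue handle of the spring-return light gate out until its red pointer is level with the green marker clip, and keep it held there with the gripper: the program finishes while still holding the handle. Leave the marker clip, the white-capped vials and everything else on the bench where they are.

Things in the scene. Friction and masses are not known exactly. Their poses are not given: they have to be found in the camera images.
- vial_center (a point): Centre (half-way up) of the loose orange-capped amber vial to be measured: upright cylinder, 30 mm diameter for the lower 60 mm, cap 28 mm diameter above that, 85 mm tall in all, about 60 g. z is up along the vial. It starts standing in one of three places in the basket; its underside is 42.5 mm below this point.
- white1_center (a point): Centre (half-way up) of a white-capped vial of the same size standing in the basket; a bystander, leave it.
- white2_center (a point): Centre (half-way up) of the other white-capped vial standing in the basket; a bystander, leave it.
- basket: Fixed open grey tray, outside 220 mm (its x) by 130 mm (its y) by 36 mm high, walls and floor 4 mm thick; origin at the centre of its underside, on the table. The three vials stand in a row along its x, 66 mm apart and each within some 4 mm of the row's line, so there is about 45 mm free on either side of each in the basket's y. One stands near the centre, the others near +66 and -66 mm.
- photometer: Fixed white bench instrument, 260 mm (its x) by 280 mm (its y). Its front faces its own -x, roughly towards the robot. Flat deck 50 mm high from x = -130 to +30 mm; a rear housing 75 mm high beyond. Origin at the centre of its underside, on the table. The well and the gate are in the deck; things below are fixed relative to it save for the sliding parts.
- well (a point): Centre of the flat bottom of the round well in the deck (30 mm above the table, 20 mm below the deck), at (-60, +65) mm in the photometer's x, y. The well is 34 mm in diameter with a 3 mm chamfered mouth; a blue ring is drawn round it. A seated vial stands 65 mm proud of the deck.
- gate_handle (a point): Centre of the blue upright handle on the gate slide: 16 mm (the photometer's x) by 30 mm (y) by 46 mm tall, its middle 78 mm above the table and its top 101 mm; below it is the flat steel slide, whose top is 56 mm above the table. At (-85, -65) mm in the photometer's x, y when the gate is shut. Its axes are those of the photometer; pulling moves it along the photometer's -x. On either side, 18.5 to 23.5 mm off in y, runs a guide whose top is 55 mm above the table.
- gate_pointer (a point): Tip of the thin red pointer bar fixed on the slide, 85 mm behind the handle's centre (towards the photometer's +x); it moves with the slide. Axes as the photometer.
- mark_line (a point): Top centre of the green marker clip, 8 mm wide along the photometer's x, 16 mm in y, top 58 mm above the table, beside the slide on the white scale. It is stiff on its rail and is set at a different place each time. The pointer must come level with it along the photometer's x (anywhere within the clip's 8 mm width).
- gate (a joint): How far the gate is pulled out, in m: 0 shut, end stop at 0.060; positive is towards the photometer's -x. A spring pulls it shut with about 4 N at 0 rising by 1 N per 10 mm, so it slides back when let go.
- mark (a joint): Where the marker clip is set, in m, on the same scale: the pointer is level with the clip's middle when gate equals mark. Between 0.022 and 0.048; it must not be moved.
- reagent: White reagent bottle with blue cap, 64 mm diameter, 130 mm tall, loose, origin at its underside; a bystander.
- jar: Clear jar with red lid, 70 mm diameter, 80 mm tall, loose, origin at its underside; a bystander.
- timer: Yellow bench timer, 50 x 70 x 22 mm, loose, origin at its underside; a bystander.
- cup: White porcelain cup without handle, 66 mm across, 75 mm tall, loose, origin at its underside; a bystander.

How it is judged:
By the outcome, as a careful person would: the job done as asked, in the order asked, and still so for the second after the job is handed in, while the arm keeps its last pose, push and grip.
It also fails if it takes over 48 s, if anything falls off the work surface, if the arm or the gripper's body presses on something with over 40 N, if the wrist force passes 120 N, or if a joint passes its speed limit or range.

## Working session

There is one attempt and no reset: what is moved stays moved. The work goes in short steps, Python scripts to look and compute and a tool call to move; the robot and the scene stay as the last step left them, time stands still between calls to the robot, and variables do not carry over. Pictures are saved under pics/ and viewed, and the job is handed in when it is done.

Besides the shell and the picture viewer there is one more tool, called after "Request:" as name([rows], argument=value, ...), one row to a line, values as JSON. arm_command: Moves the arm, as the interface text tells. Its arguments: {"type":"object","properties":{"targets":{"type":"array","items":{"type":"array","items":{"type":"number"}}},"newtons":{"type":"number"}},"required":["targets"]}

```bash
mkdir -p pics; ls
python3 - <<'E'
from rig import robot
import cv2,numpy as np
o=robot.get_obs();print({k:np.round(v,3) for k,v in o.items()})
for n in("scene","top"):
    p,d=robot.camera(n);m=robot.camera_model(n)
    cv2.imwrite(f"pics/{n}0.png",p[:,:,::-1]);np.savez(f"{n}0.npz",p=p,d=d,K=m["mtx"],E=m["extrinsics"])
    print(n,m.keys(),np.round(m["mtx"],1),np.round(m["extrinsics"],3))
E
```

```text
pics
{'time': np.float64(0.0), 'q': array([-1.498,  0.528,  1.434, -0.   ,  1.181, -0.179]), 'joint_velocities': array([-0.   ,  0.001, -0.   , -0.   , -0.001,  0.001]), 'joint_torque': array([-1.0000e-03, -4.4005e+01, -1.7659e+01,  6.3000e-02,  5.8000e-02,
       -0.0000e+00]), 'position': array([ 0.156, -0.605,  0.222]), 'tool_rot': array([ 0.992,  0.126,  0.   , -0.001]), 'ft_force': array([-0.131, -0.259,  0.029]), 'moment': array([ 0.022, -0.015, -0.008]), 'grip_width': np.float64(0.087)}
scene dict_keys(['mtx', 'extrinsics']) [[525.7   0.  284.3]
 [  0.  525.7 215.6]
 [  0.    0.    1. ]] [[ 0.798  0.602  0.    -0.514]
 [-0.374  0.496  0.784  0.122]
 [ 0.472 -0.626  0.621 -1.543]
 [ 0.     0.     0.     1.   ]]
top dict_keys(['mtx', 'extrinsics']) [[477.9   0.  275.4]
 [  0.  477.9 204.2]
 [  0.    0.    1. ]] [[-0.027 -1.     0.009  0.069]
 [ 0.992 -0.025  0.124 -0.551]
 [-0.123  0.013  0.992 -1.24 ]
 [ 0.     0.     0.     1.   ]]
```

View pics/scene0.png

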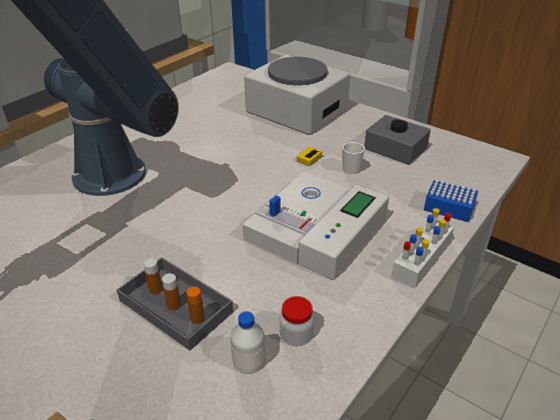

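View pics/top0.png

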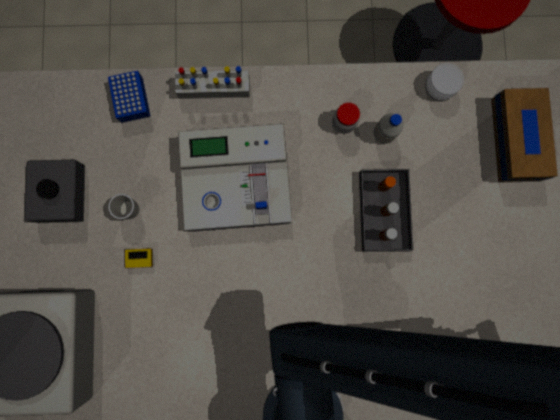

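Scene: the orange-capped vial is at (195,305) at the basket's end near the bottle, and the photometer is at about (315,220). Top: orange cap (390,183), well ring (211,201), blue handle (261,205), red pointer (257,175), green clip (244,186). Next I measure them.

```bash
cat > h.py <<'E'
import numpy as np,cv2
def load(n):
    z=np.load(n);return z['p'],z['d'],z['K'],z['E']
def ray(uv,K,E):
    x=np.array([(uv[0]-K[0,2])/K[0,0],-(uv[1]-K[1,2])/K[1,1],-1.]);R=E[:3,:3]
    return -R.T@E[:3,3],R.T@x
def onz(uv,K,E,z):
    c,d=ray(uv,K,E);return c+d*(z-c[2])/d[2]
def tri(rs):
    A=np.zeros((3,3));b=np.zeros(3)
    for c,d in rs:
        d=d/np.linalg.norm(d);P=np.eye(3)-np.outer(d,d);A+=P;b+=P@c
    return np.linalg.solve(A,b)
def proj(X,K,E):
    c=E[:3,:3]@X+E[:3,3];return np.array([K[0,0]*c[0]/-c[2]+K[0,2],K[1,1]*-c[1]/-c[2]+K[1,2]])
def blobs(p,h0,h1,s=110,v=60,roi=None,mina=6):
    hsv=cv2.cvtColor(p,cv2.COLOR_RGB2HSV)
    m=cv2.inRange(hsv,(h0,s,v),(h1,255,255))
    if roi:
        k=np.zeros_like(m);k[roi[1]:roi[3],roi[0]:roi[2]]=1;m=m*k
    n,l,st,c=cv2.connectedComponentsWithStats(m)
    return [(st[i,4],st[i,:4].tolist(),c[i].round(2)) for i in range(1,n) if st[i,4]>=mina],l
E
python3 - <<'E'
from h import *
for n,roi in(("top",(150,110,430,260)),("scene",(100,150,400,370))):
    p,d,K,E=load(n+"0.npz")
    for nm,a,b,s in(("orange",4,17,150),("red",0,3,120),("red2",172,180,120),("green",40,85,90),("blue",100,125,100)):
        for B in blobs(p,a,b,s,50,roi)[0]:
            u,v=B[2].round().astype(int)
            print(n,nm,B, d[v,u], (lambda c,dd:(c+dd*d[v,u]).round(3))(*ray(B[2],K,E)))
p=cv2.imread("pics/top0.png")
cv2.imwrite("pics/topz.png",cv2.resize(p[115:240,170:300],None,fx=5,fy=5,interpolation=cv2.INTER_CUBIC)[:600])
E
```

```text
top orange (np.int32(104), [384, 176, 12, 12], array([389.88, 181.38])) 1.231461 [ 0.598 -0.241  0.086]
top red (np.int32(255), [337, 110, 23, 16], array([347.97, 116.  ])) 1.2554015 [ 0.775 -0.142  0.083]
top red (np.int32(10), [249, 174, 8, 2], array([251.9, 174.3])) 1.25473 [0.63  0.114 0.062]
top green (np.int32(420), [193, 139, 32, 16], array([208.21, 146.14])) 1.2445065 [0.704 0.226 0.08 ]
top green (np.int32(12), [245, 142, 4, 4], array([246.5, 143.5])) 1.2510525 [0.71  0.126 0.076]
top green (np.int32(11), [242, 184, 5, 3], array([244.09, 185.36])) 1.256241 [0.602 0.136 0.057]
top blue (np.int32(105), [390, 114, 12, 11], array([395.6 , 118.98])) 1.2032348 [ 0.749 -0.253  0.133]
top blue (np.int32(13), [264, 140, 4, 4], array([265.62, 141.62])) 1.250646 [0.713 0.076 0.077]
top blue (np.int32(13), [202, 193, 6, 10], array([203.69, 197.15])) 1.2559245 [0.574 0.243 0.052]
top blue (np.int32(44), [203, 192, 18, 18], array([213.8 , 201.55])) 1.2765222 [0.565 0.219 0.031]
top blue (np.int32(78), [255, 201, 12, 8], array([260.67, 204.4 ])) 1.2037162 [0.545 0.092 0.103]
scene orange (
[... 712 characters left out ...]
ene green (np.int32(11), [336, 223, 4, 4], array([337.55, 224.36])) 1.2419004 [0.706 0.126 0.075]
scene blue (np.int32(8), [308, 187, 8, 2], array([311.5 , 187.25])) 1.4043378 [0.551 0.244 0.049]
scene blue (np.int32(21), [302, 188, 10, 11], array([305.1 , 193.71])) 1.3965188 [0.548 0.22  0.041]
scene blue (np.int32(15), [314, 189, 7, 9], array([317.6 , 194.07])) 1.3804519 [0.581 0.228 0.049]
scene blue (np.int32(176), [270, 196, 10, 21], array([274.5 , 205.61])) 1.2776208 [0.553 0.081 0.088]
scene blue (np.int32(14), [325, 234, 5, 4], array([327.  , 235.71])) 1.208539 [0.71  0.076 0.075]
scene blue (np.int32(222), [238, 312, 16, 17], array([245.8 , 319.73])) 0.9442861 [ 0.754 -0.26   0.129]
```

View pics/topz.png

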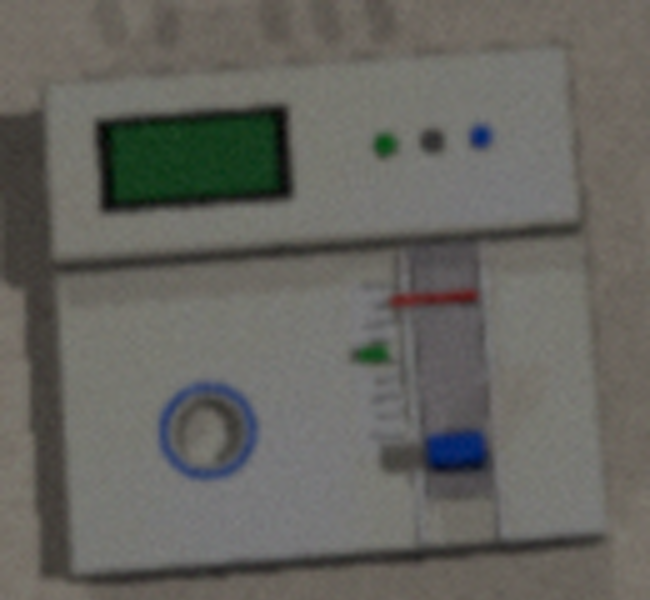

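```bash
cat >> h.py <<'E'
from scipy.spatial.transform import Rotation as Ro
def tool(pos,quat,tgt):
    "shift in tool axes, cm"
    return (Ro.from_quat(quat).as_matrix().T@(np.array(tgt)-pos)*100).round(2)
def spin_to(quat,yx,yy):
    "spin so that tool y lies along +-(yx,yy)"
    R=Ro.from_quat(quat).as_matrix();v=R.T@np.array([yx,yy,0]);a=np.arctan2(-v[0],v[1])
    return np.round((a+np.pi/2)%np.pi-np.pi/2,3)
E
python3 - <<'E'
from h import *
from rig import robot
o=robot.get_obs();m=robot.camera_model("wrist");E=m["extrinsics"]
c=-E[:3,:3].T@E[:3,3];R=Ro.from_quat(o["tool_rot"]).as_matrix()
print("cam in tool",(R.T@(c-o["position"])).round(3),"view dir tool",(R.T@(-E[2,:3])).round(3),np.round(m["mtx"],0).tolist())
print(R.round(3))
# triangulate both views roughly
pt,dt,Kt,Et=load("top0.npz");ps,ds,Ks,Es=load("scene0.npz")
print("clip",tri([ray((244.09,185.36),Kt,Et),ray((302.81,212.81),Ks,Es)]).round(4))
print("red",onz((251.9,174.3),Kt,Et,.058),onz((304.5,223),Ks,Es,.058))
print("orange top z.089",onz((389.9,182),Kt,Et,.082))
print("ring",onz((211,201.3),Kt,Et,.05).round(4),onz((311.3,193),Ks,Es,.05).round(4))
print("handle",onz((260.7,204.4),Kt,Et,.1).round(4))
print("shift to hover",tool(o["position"],o["tool_rot"],[.58,-.245,.22]),spin_to(o["tool_rot"],0,1))
E
```

```text
cam in tool [ 0.078  0.    -0.164] view dir tool [-0.285 -0.001  0.959] [[332.0, 0.0, 279.0], [0.0, 332.0, 212.0], [0.0, 0.0, 1.0]]
[[ 0.968  0.249 -0.   ]
 [ 0.249 -0.968  0.002]
 [ 0.    -0.002 -1.   ]]
clip [0.6014 0.135  0.0548]
red [0.63069722 0.11445897 0.058     ] [0.62958366 0.10060115 0.058     ]
orange top z.089 [ 0.59699579 -0.24242748  0.082     ]
ring [0.5628 0.2237 0.05  ] [0.5661 0.2214 0.05  ]
handle [0.545  0.0924 0.1   ]
shift to hover [ 50.05 -24.26   0.23] 0.252
```

Request:
arm_command([
  [10, -5, 0, 0.13, 5],
  [20, -10, 0, 0.25, 5],
  [30, -15, 0, 0.25, 5],
  [40, -20, 0, 0.25, 5],
  [50, -24.3, 0, 0.25, 5],
], newtons=25)

```text
time: 0.72
position: [0.3936, -0.3996, 0.2222]
tool_rot: [1.0, 0.001, -0.0, -0.0]
ft_force: [1.2, -0.7, 1.3]
grip_width: 0.0514
```

Request:
arm_command([
  [6, -5, 0, 0, 5],
  [12, -10, 0, 0, 5],
  [18, -15, 0, 0, 5],
  [18, -15, 0, 0, 5],
  [18, -15, 0, 0, 5],
])

```text
time: 1.35
position: [0.5742, -0.248, 0.2219]
tool_rot: [1.0, 0.003, 0.0, -0.0]
ft_force: [-0.5, -0.3, 0.7]
grip_width: 0.05
```

```bash
cat > look.py <<'E'
import sys
from h import *
from rig import robot
n,tag=sys.argv[1:3]
o=robot.get_obs();m=robot.camera_model(n);p,d=robot.camera(n)
np.savez(f"{n}{tag}.npz",p=p,d=d,K=m["mtx"],E=m["extrinsics"],pos=o["position"],q=o["tool_rot"])
cv2.imwrite(f"pics/{n}{tag}.png",p[:,:,::-1]);print(o["time"],o["position"].round(4),o["tool_rot"].round(4),o["ft_force"].round(2),o["grip_width"],o["q"].round(2))
E
python3 look.py wrist 1
```

```text
1.35 [ 0.5742 -0.248   0.2219] [ 1.0e+00  3.5e-03  0.0e+00 -4.0e-04] [-0.48 -0.31  0.68] 0.049953657631229345 [-0.59  0.53  1.43  0.    1.18  0.98]
```

View pics/wrist1.png

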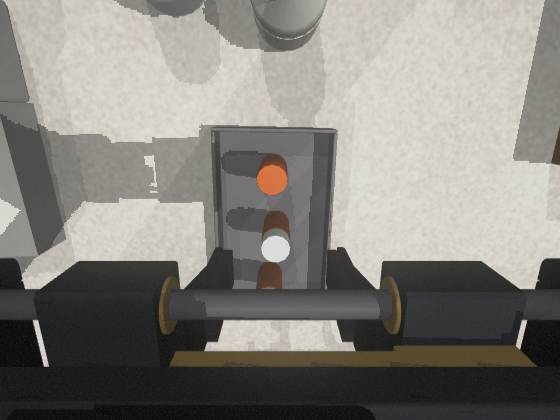

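Wrist: orange cap disc at (272,180), white cap at (275,248), basket edges at columns about 212 and 335, with the bottle above at (288,20). The fingers flank the row.

Run:
```python
from h import *
p,d,K,E=load("wrist1.npz");z=np.load("wrist1.npz")
B,l=blobs(p,4,17,150,150,(240,150,300,200));print(B)
hsv=cv2.cvtColor(p,cv2.COLOR_RGB2HSV)
print(hsv[180,272],hsv[160,272])
m=cv2.inRange(hsv,(0,150,190),(17,255,255));m[:150]=0;m[200:]=0
cs,_=cv2.findContours(m,0,2);c=max(cs,key=cv2.contourArea);(u,v),r=cv2.minEnclosingCircle(c);print(u,v,r,cv2.boundingRect(c))
X=onz((u,v),K,E,.089);print("vial",X.round(4),"diam",2*r/K[0,0]*d[int(v),int(u)],(lambda a,b:a+b*d[int(v),int(u)])(*ray((u,v),K,E)).round(4))
W=onz((275.5,248.5),K,E,.089);print("white",W.round(4))
for q in((214,129),(334,130)):print(onz(q,K,E,.036).round(4))
print("top cam", onz((389.88,181.38),*load("top0.npz")[2:],.085))
R=Ro.from_quat(z['q']).as_matrix();print(R.round(3))
print(tool(z['pos'],z['q'],[X[0],X[1],.031]))
```

```text
[(np.int32(714), [257, 165, 30, 30], array([271.59, 179.39]))]
[ 10 172 213] [ 12 122  90]
271.739990234375 179.5800018310547 14.964200019836426 (257, 165, 30, 30)
vial [ 0.5947 -0.2411  0.089 ] diam 0.026931482809570296 [ 0.5951 -0.2412  0.0911]
white [ 0.5274 -0.2447  0.089 ]
[ 0.6366 -0.1808  0.036 ]
[ 0.6363 -0.3037  0.036 ]
top cam [ 0.59811883 -0.24169507  0.085     ]
[[ 1.     0.007  0.   ]
 [ 0.007 -1.     0.001]
 [ 0.    -0.001 -1.   ]]
[ 2.06 -0.66 19.09]
```

Request:
arm_command([
  [2.1, -0.65, 4, 0, 5],
  [2.1, -0.65, 9, 0, 5],
  [2.1, -0.65, 14, 0, 5],
  [2.1, -0.65, 18, 0, 5],
  [2.1, -0.65, 19.1, 0, 5],
])

```text
time: 2.02
position: [0.59, -0.2445, 0.0286]
tool_rot: [1.0, -0.0, -0.003, -0.002]
ft_force: [-0.3, -0.8, -0.1]
grip_width: 0.0499
```

Request:
arm_command([
  [0, 0, 0, 0, 5],
  [0, 0, 0, 0, 4],
  [0, 0, 0, 0, 2.5],
  [0, 0, 0, 0, 2.5],
  [0, 0, 0, 0, 2.5],
], newtons=20)

```text
time: 2.65
position: [0.5939, -0.2445, 0.0329]
tool_rot: [1.0, 0.001, 0.001, 0.0]
ft_force: [-0.4, 0.8, 5.8]
grip_width: 0.0293
```

```bash
python3 look.py wrist 2; python3 look.py scene 2
```

```text
2.65 [ 0.5939 -0.2445  0.0329] [1.e+00 1.e-03 8.e-04 4.e-04] [-0.44  0.79  5.82] 0.029302566655567474 [-0.56  0.79  1.52  0.    0.83  1.  ]
2.7 [ 0.5939 -0.2445  0.0328] [1.e+00 1.e-03 8.e-04 4.e-04] [-0.26  1.01  6.54] 0.02935229106216462 [-0.56  0.79  1.52  0.    0.83  1.  ]
```

View pics/wrist2.png

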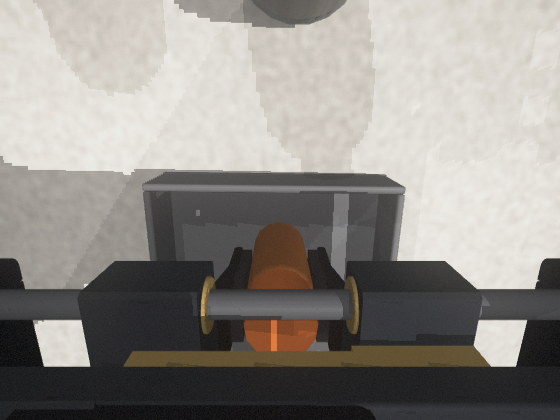

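View pics/scene2.png

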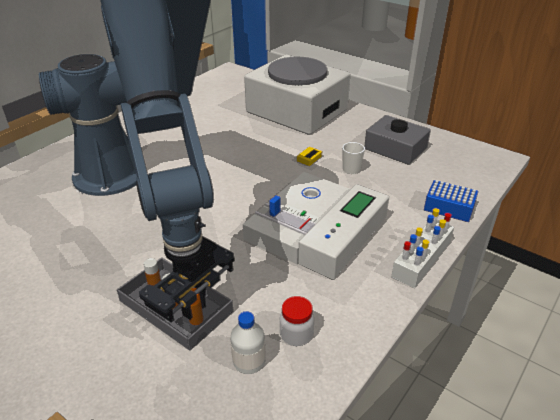

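Request:
arm_command([
  [0, 0, -1, 0, 2.5],
  [0, 0, -3, 0, 2.5],
  [0, 0, -7, 0, 2.5],
  [0, 0, -12, 0, 2.5],
  [0, 0, -17, 0, 2.5],
], newtons=30)

```text
time: 3.38
position: [0.593, -0.2444, 0.2041]
tool_rot: [1.0, 0.001, 0.0, 0.0]
ft_force: [1.4, -0.4, -1.0]
grip_width: 0.0293
```

```bash
python3 look.py wrist 3; python3 look.py scene 3
```

```text
3.375 [ 0.593  -0.2444  0.2041] [1.e+00 9.e-04 3.e-04 2.e-04] [ 1.4  -0.44 -0.96] 0.029316179329195575 [-0.56  0.57  1.41 -0.    1.16  1.  ]
3.425 [ 0.5968 -0.2465  0.2121] [1.     0.001  0.0062 0.0039] [ 1.37 -0.92  3.68] 0.029339984892798956 [-0.56  0.56  1.4  -0.    1.17  1.  ]
```

View pics/scene3.png

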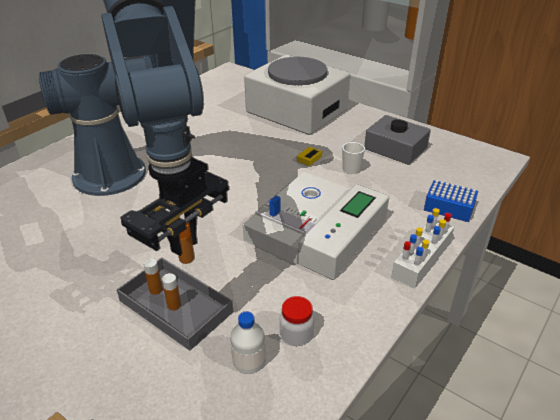

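View pics/wrist3.png

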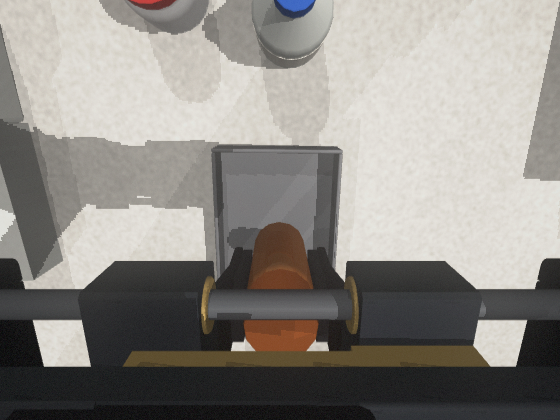

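Request:
arm_command([
  [-1, -5, 0, 0, 2.5],
  [-3, -11, 0, 0, 2.5],
  [-5, -17, 0, 0, 2.5],
  [-7, -23, 0, 0, 2.5],
  [-8, -29, 0, 0, 2.5],
])

```text
time: 4.1
position: [0.5111, 0.0466, 0.2018]
tool_rot: [1.0, 0.0, -0.0, -0.0]
ft_force: [1.3, 0.5, -0.4]
grip_width: 0.0292
```

Request:
arm_command([
  [-1, -6, 0, 0, 2.5],
  [-2, -12, 0, 0, 2.5],
  [-2, -13, 0, 0, 2.5],
  [-2, -13, 0, 0, 2.5],
])

```text
time: 4.6
position: [0.4924, 0.1751, 0.2017]
tool_rot: [1.0, 0.002, 0.0, 0.0]
ft_force: [0.8, -0.3, -1.2]
grip_width: 0.0293
```

```bash
python3 look.py wrist 4; python3 look.py scene 4
```

```text
4.6 [0.4924 0.1751 0.2017] [1.0e+00 1.9e-03 2.0e-04 3.0e-04] [ 0.84 -0.26 -1.2 ] 0.029284507219469538 [ 0.13  0.42  1.71 -0.    1.01  1.7 ]
4.65 [0.4927 0.1742 0.2017] [1.e+00 1.e-03 2.e-04 4.e-04] [-0.3  -0.57 -0.52] 0.029147922233287597 [ 0.13  0.42  1.71 -0.    1.01  1.7 ]
```

View pics/wrist4.png

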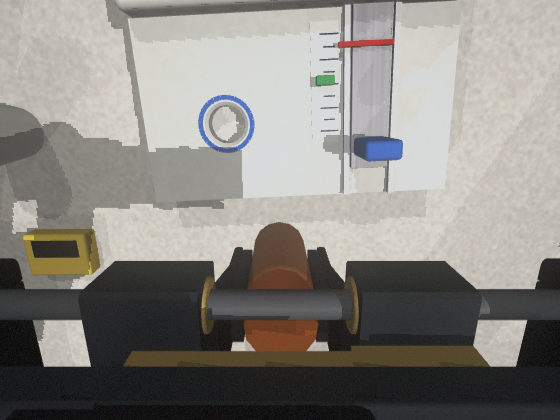

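View pics/scene4.png

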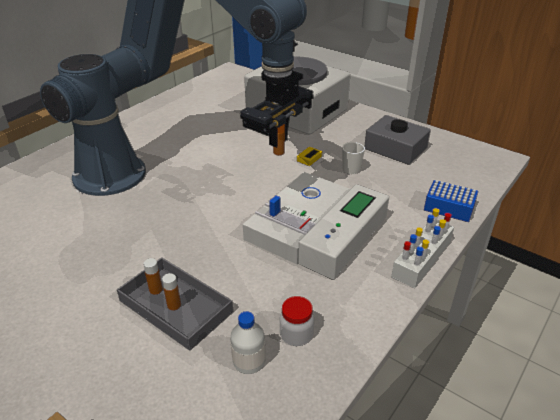

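Wrist: well ring at (226,123), clip (325,80), red pointer bar (340–394,43), handle (380,149). The vial hangs straight between the fingers, with its lower edge at (280,223).

```bash
python3 - <<'E'
from h import *
z=np.load("wrist4.npz");p,d,K,E=load("wrist4.npz")
D=lambda u,v:(lambda a,b:(a+b*d[int(round(v)),int(round(u))]).round(4))(*ray((u,v),K,E))
hsv=cv2.cvtColor(p,cv2.COLOR_RGB2HSV)
m=cv2.inRange(hsv,(100,110,60),(128,255,255));m[200:]=0
cs,_=cv2.findContours(m,0,2)
for c in cs:
    if cv2.contourArea(c)<100: continue
    print(cv2.boundingRect(c),cv2.minAreaRect(c)); 
    if c[:,0,0].mean()<300:
        e=cv2.fitEllipse(c);print("ring",e);w=onz(e[0],K,E,.05);print(w.round(4)); ring=w
for nm,a,b in(("red",0,4),("green",40,85)):
    B,l=blobs(p,a,b,90,60,(300,20,420,100));print(nm,B)
    for x in B:
        if x[0]>40:print(onz(x[2],K,E,.058).round(4),D(*x[2]))
# handle top
for uv in((357,139),(400,139),(380,141)):print("h",uv,hsv[uv[1],uv[0]],D(*uv))
print("deck depth",D(280,150),D(226,97))
# deck direction: slide edges
X1=onz((344,195),K,E,.05)
x=onz((280,223),K,E,z['pos'][2]-.0289);print("vial bottom edge",x,"tool",tool(z['pos'],z['q'],x),D(280,226))
# chamfer/hole bottom
E
python3 - <<'E'
import cv2
p=cv2.imread("pics/wrist4.png");cv2.imwrite("pics/w4z.png",cv2.resize(p[0:205,180:480],None,fx=2.6,fy=2.6,interpolation=cv2.INTER_CUBIC))
E
```

```text
(366, 140, 37, 21) ((383.9638366699219, 149.73983764648438), (19.16875648498535, 36.672733306884766), 87.27368927001953)
(198, 95, 56, 57) ((225.75, 123.25), (56.56854248046875, 54.44721603393555), 45.0)
ring ((225.75257873535156, 123.1341781616211), (53.65057373046875, 56.1480712890625), 144.66207885742188)
[0.5618 0.2242 0.05  ]
red [(np.int32(315), [338, 38, 56, 9], array([365.44,  42.49]))]
[0.6278 0.1029 0.058 ] [0.6271 0.1038 0.0616]
green [(np.int32(153), [317, 75, 17, 10], array([325.  ,  79.53]))]
[0.5987 0.1356 0.058 ] [0.5986 0.1357 0.0585]
h (357, 139) [113  73  98] [0.5492 0.1067 0.0677]
h (400, 139) [ 75   2 209] [0.5482 0.0634 0.0521]
h (380, 141) [112 129 146] [0.5501 0.0967 0.1024]
deck depth [0.5378 0.1743 0.0522] [0.5845 0.2228 0.0516]
vial bottom edge [0.50611451 0.17444063 0.17279591] tool [1.37 0.07 2.89] [0.5088 0.1745 0.1863]
```

View pics/w4z.png

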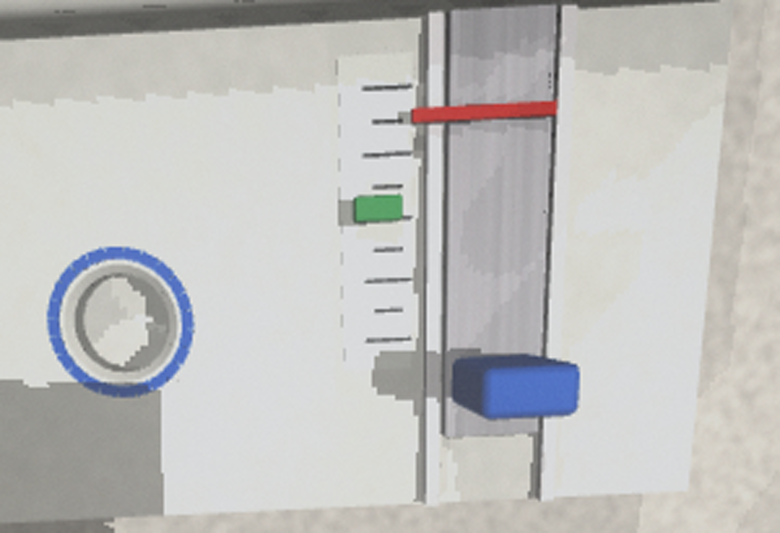

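Run:
```python
from h import *
from rig import robot
o=robot.get_obs();print(o["position"].round(4),tool(o["position"],o["tool_rot"],[.5622,.2240,.110]))
```

```text
[0.4929 0.1737 0.2016] [ 6.93 -5.03  9.16]
```

Request:
arm_command([
  [4, -3, 0, 0, 2.5],
  [6.9, -5, 3, 0, 2.5],
  [6.9, -5, 7, 0, 2.5],
  [6.9, -5, 9, 0, 2.5],
  [6.9, -5, 9, 0, 2.5],
])

```text
time: 5.32
position: [0.5606, 0.2227, 0.1096]
tool_rot: [1.0, -0.001, -0.002, 0.001]
ft_force: [-0.5, 0.1, -0.6]
grip_width: 0.0293
```

Request:
arm_command([
  [0, 0, 0, 0, 2.5],
  [0, 0, 0, 0, 2.5],
])

```text
time: 5.58
position: [0.5626, 0.2246, 0.113]
tool_rot: [1.0, 0.0, 0.001, -0.0]
ft_force: [-0.5, 0.1, -0.6]
grip_width: 0.0292
```

```bash
python3 look.py wrist 5;  python3 look.py scene 5;python3 look.py top 5;python3 - <<'E'
import cv2
p=cv2.imread("pics/scene5.png");cv2.imwrite("pics/s5z.png",cv2.resize(p[120:250,220:370],None,fx=4.5,fy=4.5,interpolation=cv2.INTER_CUBIC))
p=cv2.imread("pics/top5.png");cv2.imwrite("pics/t5z.png",cv2.resize(p[115:240,170:300],None,fx=4.5,fy=4.5,interpolation=cv2.INTER_CUBIC))
E
```

```text
5.575 [0.5626 0.2246 0.113 ] [ 1.0e+00  5.0e-04  1.4e-03 -3.0e-04] [-0.46  0.11 -0.62] 0.029218983616030137 [ 0.2   0.64  1.58 -0.    0.92  1.77]
5.625 [0.5624 0.2248 0.1129] [ 1.0e+00  6.0e-04  1.3e-03 -3.0e-04] [-0.37  0.6  -0.2 ] 0.02909811897017301 [ 0.2   0.64  1.58 -0.    0.92  1.77]
5.675 [0.5622 0.225  0.1128] [ 1.0e+00  8.0e-04  1.1e-03 -2.0e-04] [-0.8  -0.55  0.12] 0.02879000995708836 [ 0.2   0.64  1.58 -0.    0.92  1.77]
```

View pics/wrist5.png

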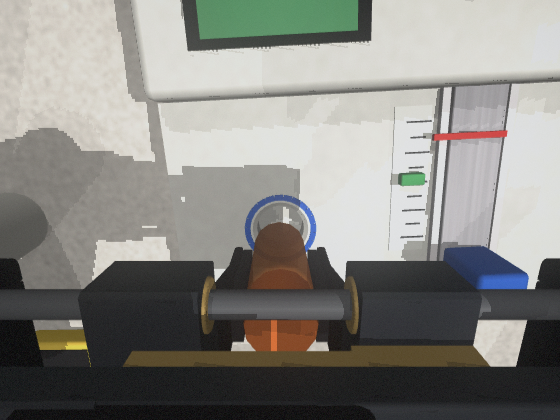

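View pics/s5z.png

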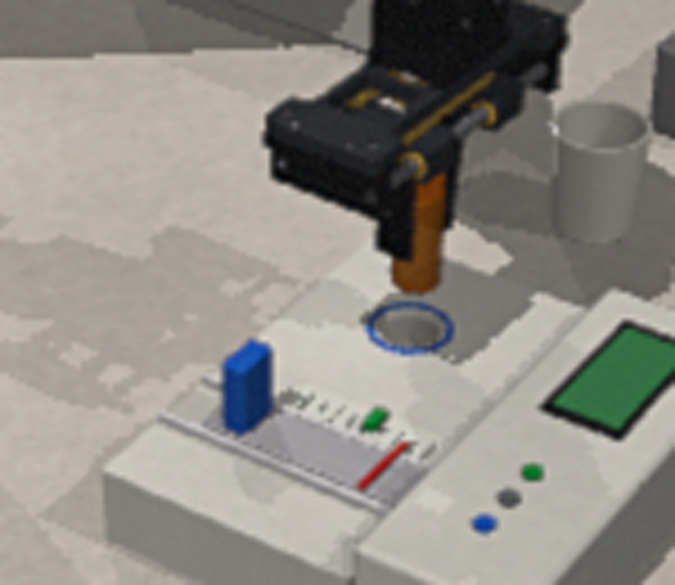

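View pics/t5z.png

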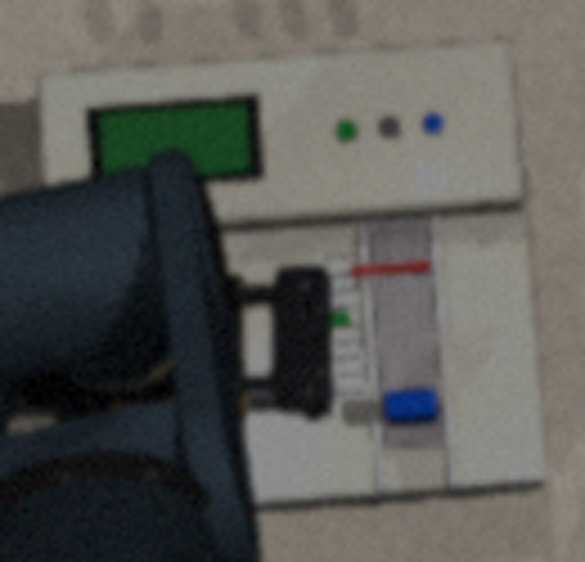

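Wrist: the vial's lower end (280,223) sits over the ring (columns 245–316). In the scene view it hangs just above the well. I compare both numerically.

Run:
```python
from h import *
z=np.load("wrist5.npz");p,d,K,E=load("wrist5.npz")
hsv=cv2.cvtColor(p,cv2.COLOR_RGB2HSV)
m=cv2.inRange(hsv,(100,110,60),(128,255,255));m[:180]=0;m[262:]=0;m[:,:235]=0;m[:,325:]=0
ys,xs=np.nonzero(m);P=np.array([onz(q,K,E,.05)[:2] for q in zip(xs,ys)])
A=np.c_[2*P,np.ones(len(P))];s=np.linalg.lstsq(A,(P**2).sum(1),rcond=None)[0];print("ring",s[:2].round(4),"r",np.sqrt(s[2]+s[0]**2+s[1]**2))
print("tcp",z['pos'].round(4))
# vial bottom front edge
hm=cv2.inRange(hsv,(3,100,30),(18,255,255))
for c in(272,276,280,284,288):
    r=np.nonzero(hm[200:260,c])[0]; print(c,200+r[0] if len(r) else None,end=' ')
for rr in (235,240,245):
    r=np.nonzero(hm[rr,240:320])[0];print(rr,240+r[0],240+r[-1])
ps,ds,Ks,Es=load("scene5.npz")
for zz in(.084,.114,.144,.165):
    X=np.array([z['pos'][0],z['pos'][1],zz]);print(zz,proj(X,Ks,Es).round(1))
hs=cv2.cvtColor(ps,cv2.COLOR_RGB2HSV);hm=cv2.inRange(hs,(3,110,50),(18,255,255))
for rr in range(156,188,3):
    r=np.nonzero(hm[rr,300:330])[0];print(rr,(300+r[0],300+r[-1]) if len(r) else 0,end=';')
print("ring proj from scene ellipse:")
B,l=blobs(ps,100,125,90,40,(295,180,325,205),4);pts=np.argwhere(l>0)[:,::-1].astype(np.float32);e=cv2.fitEllipse(pts);print(e, onz(e[0],Ks,Es,.05))
```

```text
ring [0.5604 0.2239] r 0.0238880641702441
tcp [0.5626 0.2246 0.113 ]
272 228 276 230 280 223 284 229 288 232 235 263 298
240 256 301
245 257 301
0.084 [311.3 181.3]
0.114 [311.7 171.7]
0.144 [312.1 161.8]
0.165 [312.3 154.6]
156 0;159 (np.int64(316), np.int64(318));162 (np.int64(312), np.int64(318));165 (np.int64(312), np.int64(318));168 (np.int64(312), np.int64(318));171 (np.int64(312), np.int64(317));174 (np.int64(312), np.int64(317));177 (np.int64(308), np.int64(317));180 (np.int64(307), np.int64(316));183 (np.int64(308), np.int64(316));186 0;ring proj from scene ellipse:
((310.5633850097656, 192.3477783203125), (10.397013664245605, 17.981874465942383), 92.66161346435547) [0.56289569 0.22265583 0.05      ]
```

Request:
arm_command([
  [-0.1, 0.1, 1, 0, 2.5],
  [-0.1, 0.1, 2, 0, 2.5],
  [-0.1, 0.1, 2.8, 0, 2.5],
  [-0.1, 0.1, 3.6, 0, 2.5],
  [-0.1, 0.1, 3.6, 0, 2.5],
])

```text
time: 6.35
position: [0.5598, 0.2239, 0.0745]
tool_rot: [1.0, 0.001, -0.001, 0.0]
ft_force: [0.3, -0.3, 0.1]
grip_width: 0.029
```

```bash
python3 look.py wrist 6;  python3 look.py scene 6;python3 - <<'E'
import cv2
p=cv2.imread("pics/scene6.png");cv2.imwrite("pics/s6z.png",cv2.resize(p[120:250,220:370],None,fx=4.5,fy=4.5,interpolation=cv2.INTER_CUBIC))
E
```

```text
6.35 [0.5598 0.2239 0.0745] [ 1.e+00  9.e-04 -1.e-03  2.e-04] [ 0.33 -0.29  0.13] 0.028956014702518032 [0.2  0.7  1.6  0.   0.84 1.76]
6.4 [0.5602 0.224  0.075 ] [ 1.e+00  9.e-04 -5.e-04  1.e-04] [ 0.12  0.08 -1.39] 0.029069844581480098 [0.2  0.69 1.6  0.   0.85 1.76]
```

View pics/s6z.png

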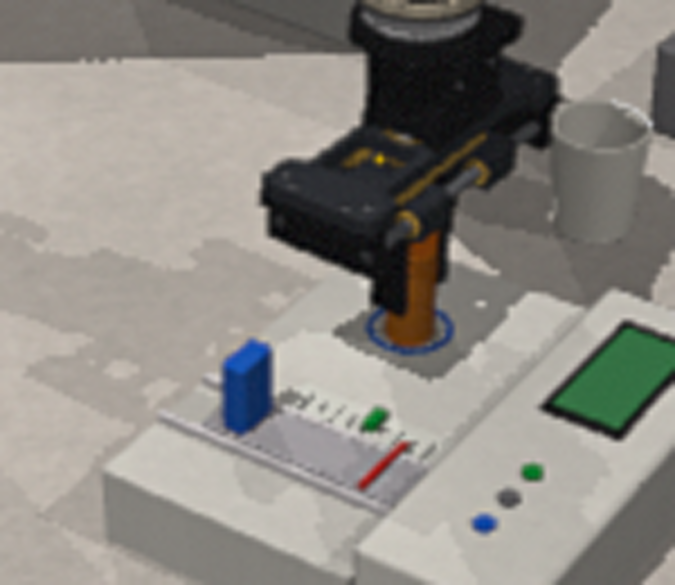

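View pics/wrist6.png

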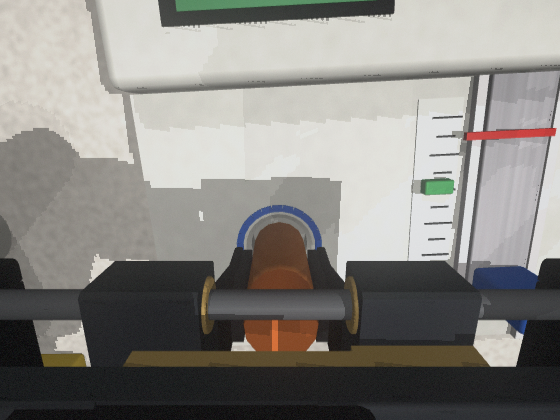

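Request:
arm_command([
  [0, 0, 0.4, 0, 2.5],
  [0, 0, 0.8, 0, 2.5],
  [0, 0, 1.1, 0, 2.5],
  [0, 0, 1.3, 0, 2.5],
  [0, 0, 1.4, 0, 2.5],
])

```text
time: 7.08
position: [0.5604, 0.224, 0.0614]
tool_rot: [1.0, 0.001, -0.0, 0.0]
ft_force: [-0.2, -0.9, -0.8]
grip_width: 0.0292
```

Request:
arm_command([
  [0, 0, 0.1, 0, 2.5],
  [0, 0, 0.1, 0, 2.5],
])

```text
time: 7.32
position: [0.5604, 0.224, 0.0605]
tool_rot: [1.0, 0.001, -0.0, -0.0]
ft_force: [0.3, -0.6, -0.6]
grip_width: 0.0292
```

No contact yet, so I continue in small steps.

Request:
arm_command([
  [0, 0, 0.1, 0, 2.5],
  [0, 0, 0.2, 0, 2.5],
  [0, 0, 0.2, 0, 2.5],
])

```text
time: 7.7
position: [0.5605, 0.224, 0.0589]
tool_rot: [1.0, 0.001, 0.0, -0.0]
ft_force: [-0.6, -0.3, 2.8]
grip_width: 0.0291
```

Request:
arm_command([
  [0, 0, 0.1, 0, 2.5],
  [0, 0, 0.1, 0, 2.5],
])

```text
time: 7.95
position: [0.5606, 0.2241, 0.0588]
tool_rot: [1.0, 0.001, 0.0, -0.0]
ft_force: [-1.9, -0.3, 7.7]
grip_width: 0.0291
```

Contact came exactly at the expected seated height, so I release.

Request:
arm_command([
  [0, 0, -0.1, 0, 2.9],
  [0, 0, -0.1, 0, 3.1],
  [0, 0, -0.1, 0, 3.6],
  [0, 0, -0.1, 0, 4.4],
  [0, 0, -0.1, 0, 4.4],
])

```text
time: 8.57
position: [0.5604, 0.224, 0.0583]
tool_rot: [1.0, 0.001, -0.0, 0.0]
ft_force: [-0.6, 0.8, -0.7]
grip_width: 0.0424
```

Request:
arm_command([
  [0, 0, -1, 0, 4.4],
  [0, 0, -4, 0, 4.4],
  [0, 0, -8, 0, 4.4],
  [0, 0, -12, 0, 4.4],
  [-3, 0, -14, 0, 4.4],
])

```text
time: 9.2
position: [0.5338, 0.2242, 0.2021]
tool_rot: [1.0, 0.0, 0.004, -0.001]
ft_force: [-0.3, 0.0, 0.2]
grip_width: 0.0441
```

```bash
python3 look.py wrist 7;  python3 look.py scene 7;python3 - <<'E'
import cv2
p=cv2.imread("pics/scene7.png");cv2.imwrite("pics/s7z.png",cv2.resize(p[120:250,220:370],None,fx=4.5,fy=4.5,interpolation=cv2.INTER_CUBIC))
E
```

```text
9.2 [0.5338 0.2242 0.2021] [ 1.0e+00  4.0e-04  4.1e-03 -8.0e-04] [-0.28  0.02  0.16] 0.04406414362855397 [ 0.2   0.49  1.58 -0.    1.07  1.77]
9.25 [0.5278 0.2244 0.2032] [ 1.0e+00  1.2e-03  9.0e-04 -5.0e-04] [-3.73 -0.98  0.37] 0.04402045051882395 [0.21 0.48 1.59 0.   1.07 1.78]
```

View pics/s7z.png

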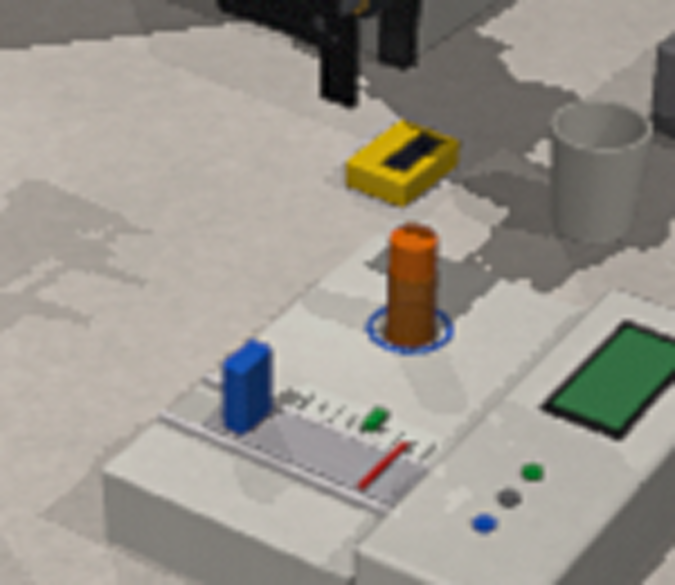

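View pics/wrist7.png

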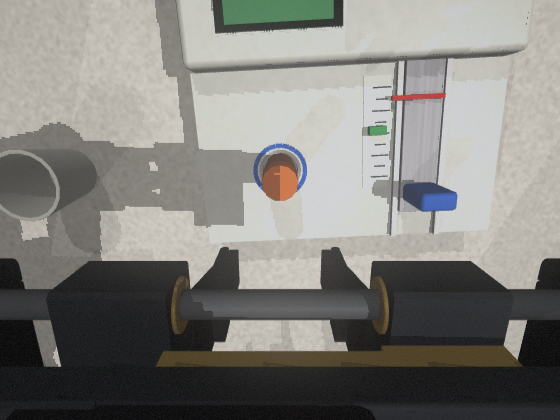

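Vial is seated and upright in the ring (scene zoom 412,290; wrist cap 280,180), released, whites untouched. Next is the handle.

Run:
```python
from h import *
p,d,K,E=load("wrist7.npz");c,r=ray((280,183),K,E);print("cap top",(c+r*d[183,280]).round(4), "xy at .115",onz((280,182),K,E,.115).round(4))
hsv=cv2.cvtColor(p,cv2.COLOR_RGB2HSV);m=cv2.inRange(hsv,(100,110,60),(128,255,255));m[:,:380]=0
cs,_=cv2.findContours(m,0,2);c=max(cs,key=cv2.contourArea);print(cv2.approxPolyDP(c,3,True)[:,0].tolist())
from rig import robot
o=robot.get_obs();print(o["position"],tool(o["position"],o["tool_rot"],[.544,.0925,.15]),spin_to(o["tool_rot"],.998,.056),o["q"])
B,_=blobs(p,0,4,90,60,(380,80,460,110));print("red",B)
# direction of red bar
m=cv2.inRange(hsv,(0,90,60),(4,255,255));ys,xs=np.nonzero(m[80:110,385:455]);P=np.array([onz((x+385,y+80),K,E,.06)[:2] for x,y in zip(xs,ys)])
v=cv2.fitLine(P.astype(np.float32),2,0,.01,.01).ravel();print(v,np.degrees(np.arctan2(-v[0]*np.sign(v[1]),abs(v[1]))))
```

```text
cap top [0.5613 0.2236 0.1158] xy at .115 [0.562  0.2236 0.115 ]
[[456, 194], [423, 194], [421, 209], [452, 209]]
[0.52894725 0.22439435 0.20163112] [ 1.46 13.2   5.16] 1.517 [2.06638924e-01 4.83963016e-01 1.58564920e+00 3.57242338e-04
 1.06950728e+00 1.77454535e+00]
red [(np.int32(258), [392, 93, 54, 8], array([418.34,  96.19]))]
[ 0.05358234 -0.9985634   0.62737244  0.10291684] 3.0715132
```

Request:
arm_command([
  [0, 3, 0, -0.18, 5],
  [0.5, 6, 0, -0.36, 5],
  [1, 9, 0, -0.54, 5],
  [1.5, 12, 0, -0.72, 5],
  [1.5, 13.2, 0, -0.9, 5],
])

```text
time: 9.93
position: [0.5466, 0.0901, 0.1982]
tool_rot: [0.899, 0.438, 0.0, 0.0]
ft_force: [-0.1, 0.4, -0.0]
grip_width: 0.0502
```

Request:
arm_command([
  [0, 0, 1, -0.18, 5],
  [0, 0, 2, -0.36, 5],
  [0, 0, 3, -0.54, 5],
  [0, 0, 4, -0.72, 5],
  [0, 0, 5, -0.72, 5],
])

```text
time: 10.55
position: [0.546, 0.0918, 0.1478]
tool_rot: [0.69, 0.724, -0.0, 0.0]
ft_force: [0.1, -0.4, 0.0]
grip_width: 0.05
```

Request:
arm_command([
  [0, 0, 0, 0, 5],
  [0, 0, 0, 0, 5],
])

```text
time: 10.8
position: [0.546, 0.092, 0.1486]
tool_rot: [0.689, 0.724, 0.0, 0.0]
ft_force: [0.7, 0.6, 0.4]
grip_width: 0.0497
```

```bash
python3 look.py wrist 8;python3 look.py scene 8
python3 - <<'E'
from h import *
from rig import robot
o=robot.get_obs();print(spin_to(o["tool_rot"],.998,.0545),tool(o["position"],o["tool_rot"],[.544,.0925,.066]))
E
```

```text
10.8 [0.546  0.092  0.1486] [6.894e-01 7.244e-01 1.000e-04 2.000e-04] [0.7  0.56 0.37] 0.04970729540176162 [-0.03  0.53  1.68  0.    0.92 -0.08]
10.85 [0.5461 0.092  0.1488] [6.892e-01 7.245e-01 3.000e-04 3.000e-04] [-1.01  0.69  0.25] 0.05014490863512649 [-0.03  0.53  1.68  0.    0.92 -0.08]
-0.004 [ 0.06 -0.21  8.29]
```

View pics/wrist8.png

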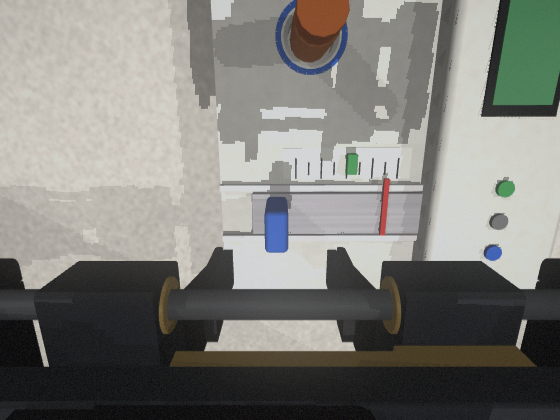

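View pics/scene8.png

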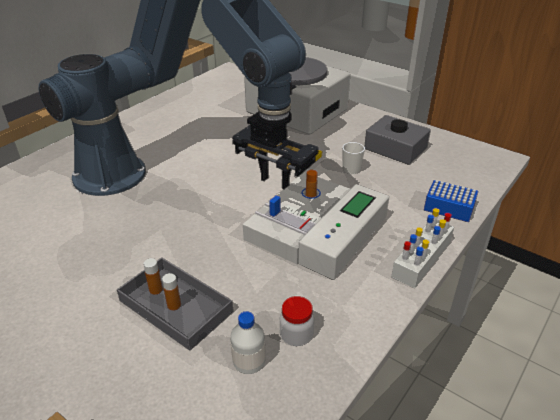

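Wrist: handle at (277,237), clip (352,163), pointer bar (385,205), vial in its ring (315,35). The jaws line up with the gate's travel.

Run:
```python
from h import *
z=np.load("wrist8.npz");p,d,K,E=load("wrist8.npz")
for r in range(196,256,5):
    c,dd=ray((277,r),K,E);print(r,p[r,277],(c+dd*d[r,277]).round(4))
for uv in ((277,237),): X=onz(uv,K,E,.101);print(X.round(4),tool(z['pos'],z['q'],[*X[:2],.066]))
B,_=blobs(p,40,85,90,60,(330,140,370,180));print(B);g=onz(B[0][2],K,E,.058)
hsv=cv2.cvtColor(p,cv2.COLOR_RGB2HSV);m=cv2.inRange(hsv,(0,90,60),(5,255,255));ys,xs=np.nonzero(m[180:240,370:400])
P=np.array([onz((x+370,y+180),K,E,.058)[:2] for x,y in zip(xs,ys)]);v=cv2.fitLine(P.astype(np.float32),2,0,.01,.01).ravel();print(v)
px=np.array([.9985,.0545]);print("gate->mark",(g[:2]-v[2:])@px*-1)
```

```text
196 [117 117 121] [0.5426 0.1074 0.0571]
201 [65 72 93] [0.5427 0.1076 0.0736]
206 [61 68 92] [0.5428 0.1079 0.0888]
211 [ 65  74 105] [0.543  0.1073 0.0994]
216 [ 75 108 185] [0.5431 0.105  0.1031]
221 [ 80 112 191] [0.5433 0.1016 0.1035]
226 [ 80 111 191] [0.5434 0.0979 0.1027]
231 [ 80 111 190] [0.5436 0.0944 0.1029]
236 [ 78 110 189] [0.5438 0.0909 0.1031]
241 [ 80 113 191] [0.5439 0.0871 0.1025]
246 [ 81 112 191] [0.5441 0.0836 0.1028]
251 [ 82 108 178] [0.5443 0.0797 0.1023]
[0.5438 0.0894 0.101 ] [-0.24 -0.23  8.26]
[(np.int32(192), [347, 154, 11, 20], array([351.94, 163.63]))]
[ 0.0520361  -0.9986452   0.6281914   0.10295859]
gate->mark 0.027590227734236587
```

Request:
arm_command([
  [0, -0.2, 3, 0, 5],
  [0, -0.2, 6, 0, 5],
  [0, -0.2, 7.8, 0, 5],
  [0, -0.2, 8.2, 0, 5],
  [0, -0.2, 8.2, 0, 5],
])

```text
time: 11.52
position: [0.5441, 0.0919, 0.0669]
tool_rot: [0.689, 0.725, 0.0, 0.0]
ft_force: [-0.3, 0.7, -0.1]
grip_width: 0.0499
```

Request:
arm_command([
  [0, 0, 0, 0, 3],
  [0, 0, 0, 0, 1],
  [0, 0, 0, 0, 1],
  [0, 0, 0, 0, 1],
  [0, 0, 0, 0, 1],
], newtons=30)

```text
time: 12.15
position: [0.5436, 0.0919, 0.0667]
tool_rot: [0.689, 0.725, -0.0, 0.0]
ft_force: [-0.9, -0.1, 1.1]
grip_width: 0.0162
```

```bash
python3 look.py wrist 9
```

```text
12.15 [0.5436 0.0919 0.0667] [ 0.6888  0.725  -0.      0.    ] [-0.88 -0.12  1.11] 0.016177197274673327 [-0.04  0.66  1.74 -0.    0.74 -0.09]
```

View pics/wrist9.png

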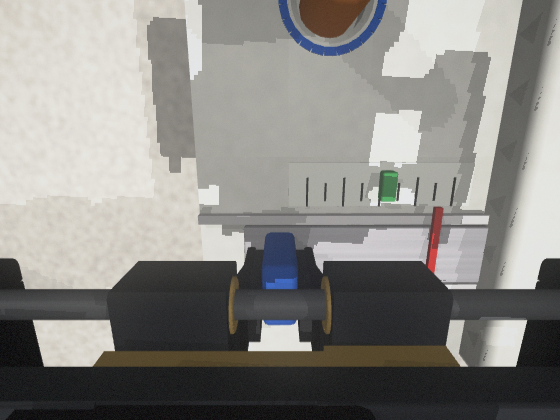

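Handle gripped (16.2 mm opening). Pulling is along tool −y.

Request:
arm_command([
  [0, -0.6, 0, 0, 1],
  [0, -1.2, 0, 0, 1],
  [0, -1.8, 0, 0, 1],
  [0, -2.4, 0, 0, 1],
  [0, -2.7, 0, 0, 1],
], newtons=45)

```text
time: 12.82
position: [0.5194, 0.0906, 0.0668]
tool_rot: [0.689, 0.725, 0.002, 0.002]
ft_force: [6.9, 1.8, -5.1]
grip_width: 0.0155
```

Request:
arm_command([
  [0, 0, 0, 0, 1],
  [0, 0, 0, 0, 1],
  [0, 0, 0, 0, 1],
])

```text
time: 13.2
position: [0.5195, 0.0906, 0.0668]
tool_rot: [0.689, 0.725, 0.002, 0.002]
ft_force: [6.6, 1.7, -3.5]
grip_width: 0.016
```

```bash
python3 look.py wrist 10;python3 look.py scene 10
cat > gm.py <<'E'
from h import *
import sys
p,d,K,E=load(sys.argv[1])
B,_=blobs(p,40,85,90,40,(280,120,420,215));B=max(B,key=lambda b:b[0]);print(B)
hsv=cv2.cvtColor(p,cv2.COLOR_RGB2HSV);m=cv2.inRange(hsv,(0,90,50),(5,255,255));m|=cv2.inRange(hsv,(174,90,50),(180,255,255));m[:150]=0;m[255:]=0;m[:,:340]=0
ys,xs=np.nonzero(m);print(len(xs),xs.min(),xs.max(),ys.min(),ys.max())
px=np.array([.9985,.0545]);
for zp,zg in((.058,.058),(.061,.058),(.058,.0565)):
    P=np.array([onz(q,K,E,zp)[:2] for q in zip(xs,ys)]);g=onz(B[2],K,E,zg)[:2]
    print(zp,zg,"need more pull mm",-1000*(g-P.mean(0))@px, g, P.mean(0))
y0=ys.min();t=(ys<y0+4);print("tip",xs[t].mean(),y0)
E
python3 gm.py wrist9.npz;python3 gm.py wrist10.npz
```

```text
13.2 [0.5195 0.0906 0.0668] [0.689  0.7248 0.0022 0.0021] [ 6.61  1.68 -3.45] 0.01603343155062717 [-0.04  0.64  1.81  0.    0.69 -0.09]
13.25 [0.5194 0.0906 0.0667] [0.689  0.7248 0.0021 0.0021] [ 5.72  1.86 -3.36] 0.0156898457932172 [-0.04  0.64  1.81  0.    0.69 -0.09]
(np.int32(364), [381, 172, 17, 29], array([389.3 , 186.41]))
444 428 442 207 254
0.058 0.058 need more pull mm 27.40171463601778 [0.59912502 0.13557911] [0.62784948 0.11209904]
0.061 0.058 need more pull mm 25.919087825626704 [0.59912502 0.13557911] [0.62631042 0.11309219]
0.058 0.0565 need more pull mm 26.898946374009693 [0.59964449 0.13528694] [0.62784948 0.11209904]
tip 437.8857142857143 207Traceback (most recent call last):
  File "gm.py", line 4, in <module>
    B,_=blobs(p,40,85,90,40,(280,120,420,215));B=max(B,key=lambda b:b[0]);print(B)
                                                 ~~~^^^^^^^^^^^^^^^^^^^^^
ValueError: max() iterable argument is empty
```

View pics/wrist10.png

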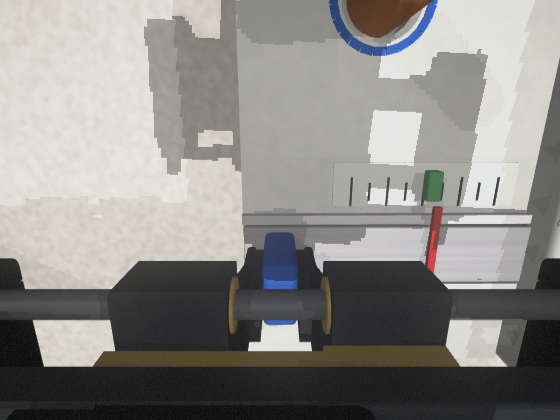

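View pics/scene10.png

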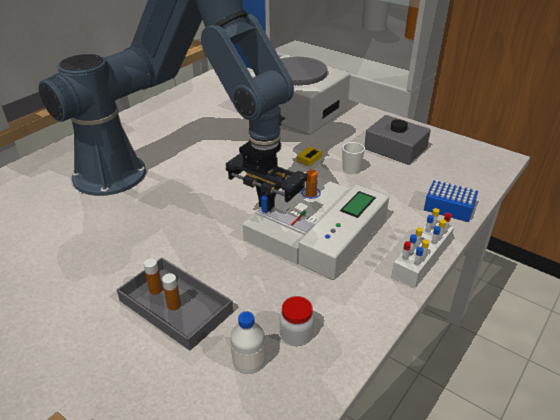

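Wrist: clip at (434,186), pointer tip (437,208), nearly level. The TCP moved 24 mm of the 27 mm commanded. I measure the remainder.

```bash
sed -i 's/(280,120,420,215)/(280,120,480,215)/' gm.py; python3 gm.py wrist10.npz
python3 - <<'E'
import cv2
p=cv2.imread("pics/wrist10.png");cv2.imwrite("pics/w10z.png",cv2.resize(p[150:260,370:500],None,fx=5,fy=5,interpolation=cv2.INTER_CUBIC))
E
```

```text
(np.int32(347), [428, 172, 15, 28], array([435.08, 185.67]))
432 427 442 207 254
0.058 0.058 need more pull mm 2.9661990559037354 [0.5993487  0.13578025] [0.603708   0.11033863]
0.061 0.058 need more pull mm 1.4668844269027028 [0.5993487  0.13578025] [0.60215182 0.11133918]
0.058 0.0565 need more pull mm 2.2423604466047213 [0.60008884 0.13550142] [0.603708   0.11033863]
tip 437.97058823529414 207
```

View pics/w10z.png

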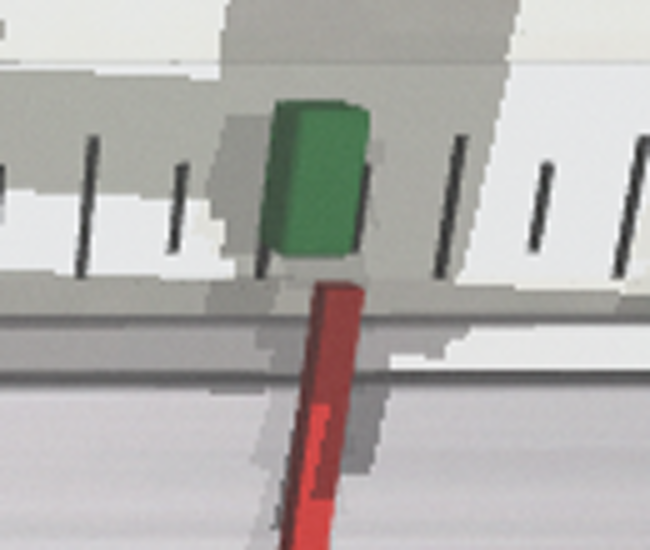

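Run:
```python
from h import *
p,d,K,E=load("wrist10.npz")
for uv in((438,210),(437,215),(436,222),(434,180),(434,186),(434,194),(460,238),(470,180)):
    c,r=ray(uv,K,E);print(uv,p[uv[1],uv[0]],(c+r*d[uv[1],uv[0]]).round(4))
```

```text
(438, 210) [137  64  63] [0.6018 0.1233 0.061 ]
(437, 215) [139  66  65] [0.602  0.1204 0.0606]
(436, 222) [139  66  66] [0.6021 0.1165 0.0607]
(434, 180) [ 75 119  83] [0.5975 0.139  0.0595]
(434, 186) [ 73 118  80] [0.598  0.1359 0.0597]
(434, 194) [ 75 120  83] [0.5992 0.1314 0.0589]
(460, 238) [199 196 199] [0.6189 0.1069 0.0576]
(470, 180) [230 232 233] [0.6215 0.1386 0.051 ]
```

Request:
arm_command([
  [0, -0.1, 0, 0, 1],
  [0, -0.2, 0, 0, 1],
  [0, -0.25, 0, 0, 1],
  [0, -0.25, 0, 0, 1],
  [0, -0.25, 0, 0, 1],
])

```text
time: 13.92
position: [0.5173, 0.0905, 0.0668]
tool_rot: [0.689, 0.725, 0.002, 0.002]
ft_force: [6.5, 1.6, -4.4]
grip_width: 0.0156
```

```bash
python3 look.py wrist 11;python3 gm.py wrist11.npz;python3 look.py scene 11;python3 - <<'E'
from h import *
p,d,K,E=load("wrist11.npz")
for uv in((438,210),(437,215),(436,222),(438,180),(438,186),(438,194),(460,238),(470,180)):
    c,r=ray(uv,K,E);print(uv,p[uv[1],uv[0]],(c+r*d[uv[1],uv[0]]).round(4))
p=cv2.imread("pics/wrist11.png");cv2.imwrite("pics/w11z.png",cv2.resize(p[150:260,370:500],None,fx=5,fy=5,interpolation=cv2.INTER_CUBIC))
p=cv2.imread("pics/scene11.png");cv2.imwrite("pics/s11z.png",cv2.resize(p[150:250,240:370],None,fx=5,fy=5,interpolation=cv2.INTER_CUBIC))
E
```

```text
13.925 [0.5173 0.0905 0.0668] [0.689  0.7248 0.0024 0.0023] [ 6.52  1.64 -4.37] 0.015619713625876542 [-0.04  0.64  1.81  0.    0.68 -0.09]
(np.int32(357), [431, 172, 17, 28], array([439.05, 185.54]))
427 427 442 207 254
0.058 0.058 need more pull mm 0.8098282795673433 [0.59932295 0.13582374] [0.60153136 0.11022259]
0.061 0.058 need more pull mm -0.6909006054422022 [0.59932295 0.13582374] [0.59997376 0.11122308]
0.058 0.0565 need more pull mm 0.06651275565373371 [0.60008253 0.13554633] [0.60153136 0.11022259]
tip 437.7352941176471 207
13.975 [0.5173 0.0905 0.0668] [0.689  0.7248 0.0024 0.0023] [ 6.58  1.36 -4.02] 0.015707806365683235 [-0.04  0.64  1.81  0.    0.68 -0.09]
(438, 210) [140  67  66] [0.5995 0.1233 0.0614]
(437, 215) [139  65  65] [0.6    0.1202 0.0605]
(436, 222) [140  66  64] [0.5999 0.1165 0.061 ]
(438, 180) [ 75 121  82] [0.5973 0.1391 0.0598]
(438, 186) [ 71 116  78] [0.5985 0.1357 0.0587]
(438, 194) [ 72 118  80] [0.5988 0.1316 0.0597]
(460, 238) [199 195 199] [0.6163 0.107  0.0584]
(470, 180) [229 230 231] [0.6186 0.1386 0.0523]
```

View pics/w11z.png

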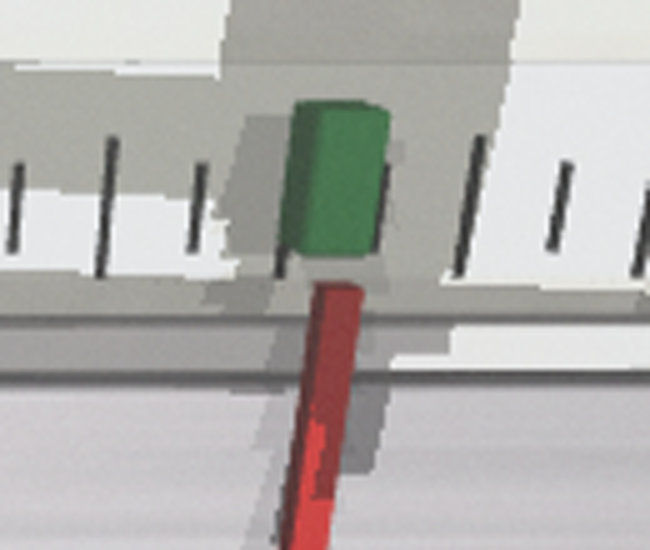

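View pics/s11z.png

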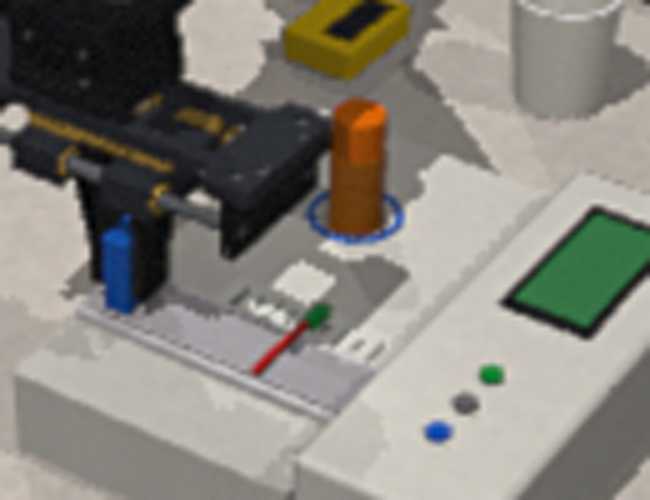

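The pointer is within about 0.5 mm of the clip's middle in both views, against ±4 mm allowed. I hold briefly to check for drift, and check the vial and bystanders.

Request:
arm_command([
  [0, 0, 0, 0, 1],
  [0, 0, 0, 0, 1],
  [0, 0, 0, 0, 1],
  [0, 0, 0, 0, 1],
  [0, 0, 0, 0, 1],
])

```text
time: 14.65
position: [0.5173, 0.0905, 0.0668]
tool_rot: [0.689, 0.725, 0.002, 0.002]
ft_force: [7.0, 2.4, -5.2]
grip_width: 0.0159
```

```bash
python3 look.py wrist 12;python3 gm.py wrist12.npz;python3 look.py scene 12
```

```text
14.65 [0.5173 0.0905 0.0668] [0.689  0.7247 0.0024 0.0023] [ 6.96  2.43 -5.19] 0.01594741284365302 [-0.04  0.64  1.81  0.    0.68 -0.09]
(np.int32(358), [431, 172, 17, 28], array([439.02, 185.6 ]))
424 427 442 207 254
0.058 0.058 need more pull mm 0.8356894656879357 [0.59931253 0.13579112] [0.60155381 0.11006215]
0.061 0.058 need more pull mm -0.6652733382345704 [0.59931253 0.13579112] [0.59999583 0.11106544]
0.058 0.0565 need more pull mm 0.09248208686950445 [0.60007201 0.13551343] [0.60155381 0.11006215]
tip 438.1290322580645 207
14.7 [0.5173 0.0905 0.0667] [0.689  0.7248 0.0024 0.0023] [ 6.12  1.71 -3.94] 0.015939988462169992 [-0.04  0.64  1.81  0.    0.68 -0.09]
```

View pics/scene12.png

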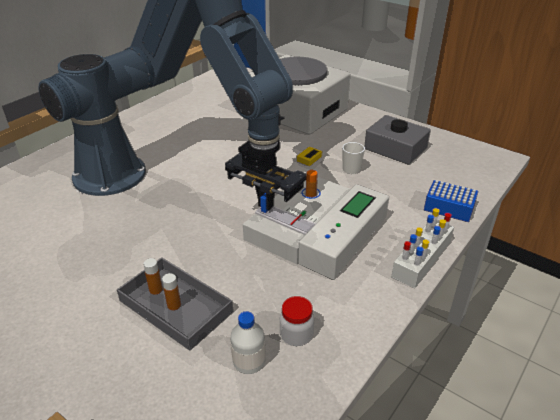

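No drift. The vial stands in the well at (312,183), the whites are in place at (152,275) and (171,292), and nothing else has moved.

```bash
python3 -c "
from rig import robot
print(robot.hand_in())"
```

```text
the job is handed in; nothing more can be done
None
```

I lifted the orange-capped vial out of the basket, lowered it upright into the well and let go. I then pulled the gate handle until the red pointer was level with the green clip. The job was handed in at about 14.7 s with the handle still gripped at 45 N.

- **Vial:** It touched the well bottom at a TCP height of 0.0589 m, as predicted. After release the cap top measured 0.1158 m against the nominal 0.115 m.
- **Gate:** The estimates of the pointer's distance from the clip's middle ranged from about −0.7 to +0.8 mm, depending on the height assumed for the pointer and clip. The allowance is ±4 mm. There was no drift over a 0.6 s hold.
- **Clip and bystanders:** The clip's measured position stayed the same to within about 1 mm. The white-capped vials and everything else looked unmoved in the last scene picture.
- **Disagreements:** The pull came up about 3 mm short of the commanded 27 mm because the arm gave slightly, and I corrected that by camera. The well's position differed by 2–6 mm between cameras, so I went mainly by the wrist and scene views. The vial still went in without side force.

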